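Snap the hairpin clip onto the shaker's crank stub

ROBOT

A 6-joint arm with a two-finger parallel gripper is mounted at the origin on the work surface; the furniture and walls round the work are solid. World frame = base frame: x ahead of the robot, y to its left, z up, the work surface at z = 0. Lengths are in m, angles in degrees, forces in N, time in s.
With the tool pointing down it reaches from about 0.3 to 0.775 m from the base axis. Payload 14.6 kg.
Tool frame: the origin (TCP) lies at the very end of the fingers, on their centre line; the grasp point (between the pads) lies manip.tcp_to_grasp behind it (manip.tcp_to_grasp is the distance from the TCP to the grasp point, in m); z points along the fingers, x is the direction in which the jaws open and shut, and the axes are right-handed (so a half turn about z gives the same grasp; the last joint's range is limited). The gripper opens to 85 mm and grips with 20 to 120 N. Pads are 22 mm wide; open, the fingers measure 114 mm over their backs; the gripper's body (76 mm by 85 mm) begins 54 mm behind the grasp point. The pads swing forward as they close: fully open they stand 13 mm farther back than shut.
Start: joints at [-70.795, 17.183, 87.147, -0, 75.671, -3.816], TCP at [0.215, -0.506, 0.231] pointing down, gripper open.
Joint ranges: [-173.82, 173.82], [-45.26, 126.66], [13.44, 144.39], [-59.66, 239.66], [0, 175.72], [-146.38, 146.38]. Speed limits (degrees/s): [127.2, 127.2, 147.25, 180, 180, 180].

INTERFACE

Orientations are given as [roll, pitch, yaw] about the fixed x, y, z axes, in that order (R = Rz(yaw) Ry(pitch) Rx(roll)).
In Python, from plant import status, grab_frame, calibration, workorder, manip gives the robot as it stands.
- The arm moves only by the tool send_rows, never from a script. Its argument "deltas" is a list that holds one entry, the list of rows, each a list of 7 numbers: the turn, a rotation vector about the tool's x, y, z in rad, then the shift along the tool's x, y, z in m, then the opening, from -1 (shut) to 1 (fully open). In form: [[[rx, ry, rz, tx, ty, tz, fingers], ...]]. A call has 1 to 12 rows; each row is the pose to reach, as a shift and turn from the pose commanded when the call began, along the tool's axes at that moment; what a row does not reach only later rows make up. A row lasts 1/8 s, in which the tool goes at most 62.5 mm and 10.7 degrees, less where a joint would pass 70% of its speed; a pose out of reach is approached as far as the arm can. A call with a gripper value outside its range is refused whole. The fingers move at their own pace and stop on an object; "grip_force" is the grip in N (left out, the last holds). Time passes only in rows, so rows that repeat a pose let the fingers close. It gives the time, the measured TCP pose, the force and the opening at its end, in the units of the state.
- status.get_obs(): the state, without advancing time (a new reading comes with each control period).
- grab_frame(name): name is "scene" or "top" or "wrist"; returns (picture, depth): 480x640x3 uint8, red, green, blue; 480x640 float32, m along the optical axis (not along the pixel's ray), 0 where there is no reading.
- calibration(name): a dict with "fx", "fy", "cx", "cy" (pixels), "k1" (the pictures are not rectified: a ray, as slopes to the right and down, at radius r is drawn at 1 + k1 r^2 times it, then the intrinsics apply), "camera_from_world" (4x4, takes a point from world to camera coordinates). Camera axes: x right, y down, z forward; pixel columns grow to the right and rows downward; lengths in m; the calibration is good to about 2 mm. A picture is of the moment at which its call begins: read the wrist's pose just before it. calibration takes no time and is no camera call; for the wrist camera it gives the pose at the moment of the call.
- workorder.hand_in(): hands the job in, once; it reports no verdict.
The state is a dict: "time": time; "q": joint angles; "qd": joint speeds; "joint_efforts": joint torques, N m; "tcp_pos": TCP position; "orientation": TCP orientation; "wrist_force": force on the tool from outside, world axes, zero at the start; "ft_torque": the same for the moment, N m; "finger_gap": opening from 0.0 (shut) to 1.0 (fully open).
Only numpy, scipy, OpenCV 4.12 (cv2) and the standard library are available. Lean on these libraries where they do the work, as an engineer would, in place of code of your own. Each camera call takes 0.05 s, during which the arm holds its last target. There are 200 camera calls.

TASK

Take the hairpin spring clip by its black grip and push it sideways over the grooved stub of the orbital shaker, lying flat on the boss under the stub's head, until its legs snap past the stub and close behind it and the clip is fully home. Feel for the stub, centre the clip on it and push gently, never loading clip and shaker with more than 25 N in all (the squeeze of the legs included). Then let go, and leave the other things on the bench where they are.

Things in the scene. Friction and masses are not known exactly. Their poses are not given: they have to be found in the camera images.
- clip_grip (a point): centre of the clip's upright black grip, half-way up: 24 mm long (x), 12 mm wide (y), 36 mm tall; pinch it across its width. The flat steel hairpin (clip 80 g in all) sticks out in front; its flat underside is 6 mm below this point, and the grip reaches 12 mm lower still. x points to the clip's open mouth, y left, z up. The grip overhangs the rest, free on both sides and below.
- clip_seat (a point): middle of the clip's seat, where the shank lies when home: 48 mm ahead (+x) of the grip's centre, 2.5 mm above the clip's underside; same axes. Two legs of 5 mm round spring wire, 14.6 mm apart inside here; a coil behind stops the shank about 1 mm past home.
- clip_bulge (a point): midway between the inward bulges of the legs, 6.6 mm ahead of the seat; 10 mm apart inside. Ahead they flare to a mouth about 34 mm wide inside; the wire ends lie 70 mm ahead of the grip's centre. The sprung legs open only above 4 N each. Centred, the bulges pass the shank at 6 to 9 N of push (with 15 to 20 N of contact in all), then the push drops suddenly; off-centre it takes more.
- leg_left (a joint): opening of the clip's left (+y) leg against its spring, rad: 0 closed (as at rest and when home), about 0.08 as the shank passes the bulge
- leg_right (a joint): opening of the clip's right (-y) leg, rad, likewise
- rest: grey rest block, fixed, 52 x 60 mm and 28 mm high, with a black rubber top on which the clip lies; origin at the centre of its underside on the worktop, z up
- drive: shaker drive, fixed: white square housing 150 x 150 x 40 mm; origin at the centre of its underside on the worktop, z up, x and y along its sides. On it a round carrier plate 110 mm across (top 52.5 mm up, rubber buttons to 56.5 mm) with a round boss 54 mm across in its middle, flat top 80 mm above the worktop. The clip may be pushed on from any side.
- orbit_centre (a point): centre of the crank's orbit, at the height of the boss's flat top. Plate, boss and stub are one eccentric crank: the stub's axis stands 8 mm from this point in an unmeasured direction; the crank is held and does not turn when pushed. Stub: upright steel shank, 14 mm diameter, 9 mm tall from boss to head (the groove); head 20 mm diameter, 10 mm thick.
- beaker: glass beaker, 73 mm across, 92 mm tall, a bystander; origin at the centre of its underside
- timer: white bench timer, 59 x 65 x 22 mm, a bystander; origin at the centre of its underside
- marker: black-capped marker pen lying down, 129 mm long, a bystander; origin under its middle
- petri_lid: clear dish lid, 70 mm across, 10 mm high, a bystander; origin at the centre of its underside
Mind the look-alikes: they are no part of the job. Leave any blue or brown look-alike of the part that bears clip_grip alone.

How it is judged (in metres and radians):
On the way, in this order (a step that is already met when the one before it is completed fails the run):
1. the clip is lifted off its rest (z of clip_grip in the frame of rest above 0.05 m), for 0.2 s.
2. the clip is at the groove with a leg spread open by the stub (value of joint any of leg_left, leg_right above 0.04 rad and horizontal distance between clip_seat and stub_shank below 0.022 m and z of clip_seat in the frame of drive between 0.08 and 0.088 m), for 0.02 s.
At the end, for the whole second after the job is handed in: The clip lies in the stub's groove, home: its seat within 2.5 mm of the stub's axis in plan and 80 to 88 mm above the worktop, both legs closed to under 0.03 rad, flat to within 0.15 rad, at rest and released (horizontal distance between clip_seat and stub_shank below 0.0025 m and z of clip_seat in the frame of drive between 0.08 and 0.088 m and value of joint each of leg_left, leg_right below 0.03 rad and angle between clip_grip's own z axis and vertical below 0.15 rad and linear speed of clip below 0.02 m/s); the robot touches nothing.
It fails at once if the clip is forced against the shaker with more than 25 N, all their contacts added up (contact force between clip and drive above 25 N).
It fails at once if a bystander is moved by more than 20 mm (distance of any of beaker, timer, marker, petri_lid from where it was at the start of the episode above 0.02 m).
It also fails if it takes over 54 s, if anything falls off the work surface, if the arm or the gripper's body presses on something with over 40 N, if the wrist force passes 120 N, or if a joint passes its speed limit or range.

## Working session

There is one attempt and no reset: what is moved stays moved. The work goes in short steps, Python scripts to look and compute and a tool call to move; the robot and the scene stay as the last step left them, time stands still between calls to the robot, and variables do not carry over. Pictures are saved under pics/ and viewed, about 8 in all and at most 12, crops included, and the job is handed in when it is done.

Besides the shell and the picture viewer there is one more tool, called after "Emit:" by a JSON object that holds its "name" and its "arguments". send_rows: Moves the arm, as the interface text tells. Its arguments: {"type":"object","properties":{"deltas":{"type":"array"},"grip_force":{"type":"number"}},"required":["deltas"]}

```bash
mkdir -p pics
python3 - <<'E'
from plant import status, grab_frame, calibration, manip
import cv2, numpy as np
print(manip.tcp_to_grasp, status.get_obs())
for n in ("scene","top"):
    p,d=grab_frame(n); cv2.imwrite(f"pics/{n}0.png",p[:,:,::-1]); np.save(f"pics/{n}0.npy",d)
    print(n,calibration(n))
E
```

```text
0.0187 {'time': 0.0, 'q': array([-7.07936447e+01,  1.72155810e+01,  8.71819767e+01, -5.45310015e-04,
        7.56714706e+01, -3.81532446e+00]), 'qd': array([-0.01742466, -0.04544563,  0.07328201, -0.029544  , -0.05621063,
        0.03585597]), 'joint_efforts': array([-7.70894549e-04, -5.43497086e+01, -3.61797810e+01, -1.85827762e-04,
        3.94029208e-03, -8.86957059e-05]), 'tcp_pos': array([ 0.21501159, -0.50595971,  0.2307094 ]), 'orientation': array([-1.79995934e+02,  6.89104343e-02, -6.69781825e+01]), 'wrist_force': array([ 0.64746212, -0.27159935, -0.70409825]), 'ft_torque': array([-0.00508812,  0.03616038, -0.02769071]), 'finger_gap': 1.0025133506976496}
scene {'fx': 604.5714188124394, 'fy': 604.5714188124394, 'cx': 326.34294061973117, 'cy': 231.9591593655896, 'k1': 0.0714569481383975, 'camera_from_world': array([[ 0.56395716, -0.82544309, -0.02441347, -0.33099837],
       [-0.4448356 , -0.27874628, -0.85112972,  0.2424175 ],
       [ 0.69575399,  0.49086068, -0.52438744,  0.75884187],
       [ 0.        ,  0.        ,  0.        ,  1.        ]])}
top {'fx': 453.92524145660883, 'fy': 453.92524145660883, 'cx': 316.72832734245486, 'cy': 240.1627746870841, 'k1': -0.10501350425724565, 'camera_from_world': array([[ 0.02815905, -0.99952653,  0.01240097, -0.12015304],
       [-0.98347075, -0.0299223 , -0.17857757,  0.46848618],
       [ 0.17886408, -0.00716742, -0.98384769,  0.96842682],
       [ 0.        ,  0.        ,  0.        ,  1.        ]])}
```

View pics/top0.png

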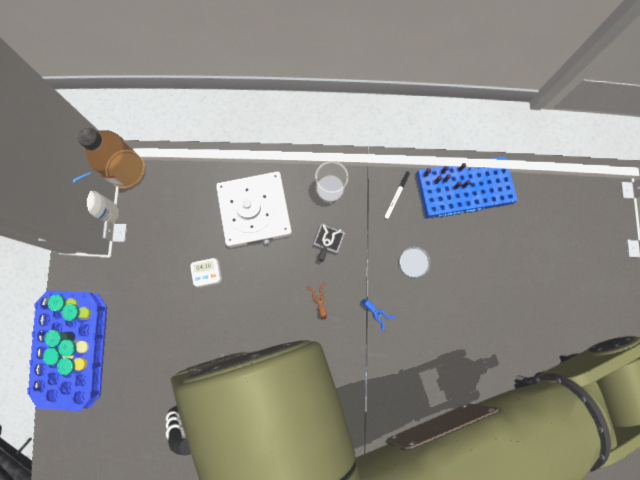

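View pics/scene0.png

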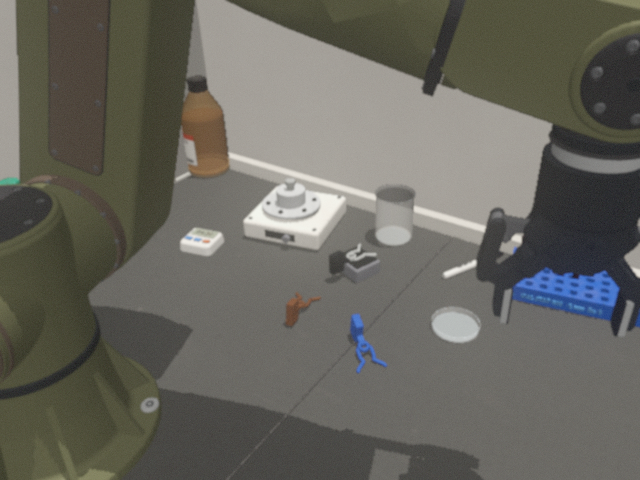

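Top view: shaker stub near px (247,205), rest near (328,238), and the black grip near (321,256), with the clip's mouth pointing up and slightly right. The brown (320,300) and blue (378,312) look-alikes stay where they are.

```bash
cat > h.py <<'E'
import numpy as np, cv2
from plant import status, grab_frame, calibration, manip
def ray(c,u,v):
    K=np.array([[c['fx'],0,c['cx']],[0,c['fy'],c['cy']],[0,0,1.]])
    p=cv2.undistortPoints(np.array([[[u,v]]],float),K,np.array([c['k1'],0,0,0,0.]))[0,0]
    return np.array([p[0],p[1],1.])
def cam(c):
    T=np.linalg.inv(c['camera_from_world']); return T[:3,:3],T[:3,3]
def onplane(c,u,v,z):
    R,t=cam(c); d=R@ray(c,u,v); return t+d*(z-t[2])/d[2]
def withdepth(c,u,v,dep):
    R,t=cam(c); return t+R@(ray(c,u,v)*dep)
def proj(c,P):
    P=np.atleast_2d(P); q=P@c['camera_from_world'][:3,:3].T+c['camera_from_world'][:3,3]
    s=q[:,:2]/q[:,2:]; s=s*(1+c['k1']*(s**2).sum(1,keepdims=True))
    return s*[c['fx'],c['fy']]+[c['cx'],c['cy']]
def cloud(c,d):
    v,u=np.nonzero(d>0); K=np.array([[c['fx'],0,c['cx']],[0,c['fy'],c['cy']],[0,0,1.]])
    p=cv2.undistortPoints(np.c_[u,v].astype(float)[:,None],K,np.array([c['k1'],0,0,0,0.]))[:,0]
    R,t=cam(c); return u,v,(np.c_[p,np.ones(len(p))]*d[v,u][:,None])@R.T+t
E
python3 - <<'E'
from h import *
c=calibration("top"); d=np.load("pics/top0.npy")
for n,u,v,z in [("stubhead",247,205,.099),("boss",247,207,.08),("grip top",322,253,.046),("rest",328,238,.03),("mouth",326,229,.03)]:
    print(n,onplane(c,u,v,z).round(3),withdepth(c,u,v,d[v,u]).round(3))
u,v,P=cloud(c,d)
m=(abs(u-254)<45)&(abs(v-209)<45)
for a,b in [(.09,.105),(.076,.085),(.035,.045)]:
    q=m&(P[:,2]>a)&(P[:,2]<b); X=P[q]; print(a,q.sum(),X.mean(0).round(4),cv2.minAreaRect(X[:,:2].astype(np.float32)))
m=(abs(u-325)<25)&(abs(v-242)<25)
for a,b in [(.04,.055),(.024,.037)]:
    q=m&(P[:,2]>a)&(P[:,2]<b); X=P[q]; print(a,q.sum(),X.mean(0).round(4),cv2.minAreaRect(X[:,:2].astype(np.float32)))
p=cv2.imread("pics/top0.png")[160:320,160:420]; cv2.imwrite("pics/c0.png",cv2.resize(p,None,fx=3,fy=3,interpolation=cv2.INTER_CUBIC))
E
```

```text
stubhead [0.533 0.045 0.099] [0.533 0.045 0.099]
boss [0.534 0.048 0.08 ] [0.529 0.045 0.1  ]
grip top [ 0.443 -0.119  0.046] [ 0.442 -0.119  0.05 ]
rest [ 0.48  -0.132  0.03 ] [ 0.481 -0.132  0.024]
mouth [ 0.501 -0.127  0.03 ] [ 0.501 -0.127  0.029]
0.09 66 [0.538  0.0478 0.0973] ((0.5381234288215637, 0.04776398465037346), (0.01790323480963707, 0.018279600888490677), 86.8023681640625)
0.076 363 [0.5372 0.0465 0.0791] ((0.5385656356811523, 0.046959489583969116), (0.050304289907217026, 0.05078588053584099), 29.5397891998291)
0.035 2221 [0.5428 0.0346 0.0388] ((0.5430300831794739, 0.04092755913734436), (0.1503697782754898, 0.14803902804851532), 13.224101066589355)
0.04 65 [ 0.4388 -0.1185  0.0493] ((0.4393956959247589, -0.1188245564699173), (0.013370882719755173, 0.023888366296887398), 73.10260772705078)
0.024 485 [ 0.4791 -0.1327  0.0282] ((0.4660322070121765, -0.12855029106140137), (0.05833896994590759, 0.08111485838890076), 71.47118377685547)
```

View pics/c0.png

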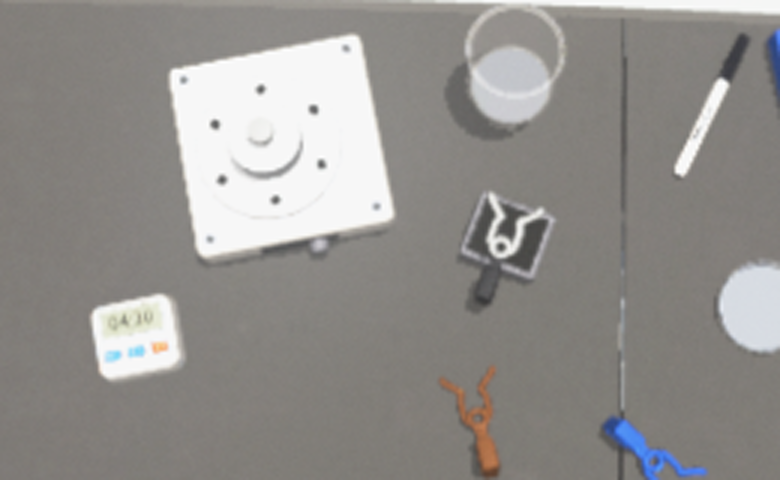

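The close crop shows the shaker boss with a concentric-looking stub at (261,131), the clip on its rest with the black grip at (487,282), and the mouth opening away from the robot. Depth gives grip (0.439,-0.119), top about 0.05, yaw about -17°. It also gives the stub at (0.538,0.048). I'm moving above the grip now.

Emit:
{"name": "send_rows", "arguments": {"deltas": [[[0,0,0.07,-0.03,-0.036,0,1],[0,0,0.21,-0.08,-0.107,0,1],[0,0,0.35,-0.134,-0.179,0,1],[0,0,0.49,-0.188,-0.25,0,1],[0,0,0.6,-0.23,-0.31,0,1],[0,0,0.67,-0.257,-0.345,0,1],[0,0,0.698,-0.268,-0.358,0,1],[0,0,0.698,-0.268,-0.358,0,1],[0,0,0.698,-0.268,-0.358,0,1]]]}}

```text
time: 1.23
tcp_pos: [0.4401, -0.1183, 0.231]
orientation: [180.0, 0.0, -106.8]
wrist_force: [0.0, -0.1, -0.4]
finger_gap: 0.999
```

Run:
```python
from h import *
o=status.get_obs(); print(o['time'],o['tcp_pos'],o['orientation'],o['q'],o['wrist_force'])
c=calibration("wrist"); p,d=grab_frame("wrist"); cv2.imwrite("pics/w1.png",p[:,:,::-1])
np.savez("pics/w1.npz",d=d,c=np.array(c,dtype=object)); print(cam(c)[1], cam(c)[0][:,2])
u,v,P=cloud(c,d)
def sel(xc,yc,r,a,b): return P[(np.hypot(P[:,0]-xc,P[:,1]-yc)<r)&(P[:,2]>a)&(P[:,2]<b)]
for s in [(.439,-.119,.03,.042,.06),(.48,-.13,.06,.022,.036)]:
    X=sel(*s); print(s,len(X)); 
    if len(X)>10: print(X.mean(0).round(4),cv2.minAreaRect(X[:,:2].astype(np.float32)))
```

```text
1.225 [ 0.44010672 -0.11826351  0.23098588] [ 1.79961539e+02  3.47810859e-03 -1.06811911e+02] [-1.96483379e+01  5.08651907e+00  1.01637520e+02  1.63963092e-03
  7.33145473e+01  8.71631002e+01] [ 0.00117654 -0.06977681 -0.41946415]
[ 0.50626395 -0.1380594   0.37447121] [-0.2586799   0.0781313  -0.96279811]
(0.439, -0.119, 0.03, 0.042, 0.06) 331
[ 0.4436 -0.1197  0.0517] ((0.4430960714817047, -0.11964196711778641), (0.01306458655744791, 0.023605888709425926), 72.90349578857422)
(0.48, -0.13, 0.06, 0.022, 0.036) 2974
[ 0.4846 -0.134   0.0291] ((0.4796309173107147, -0.13239750266075134), (0.06032674014568329, 0.06217637285590172), 71.83546447753906)
```

View pics/w1.png

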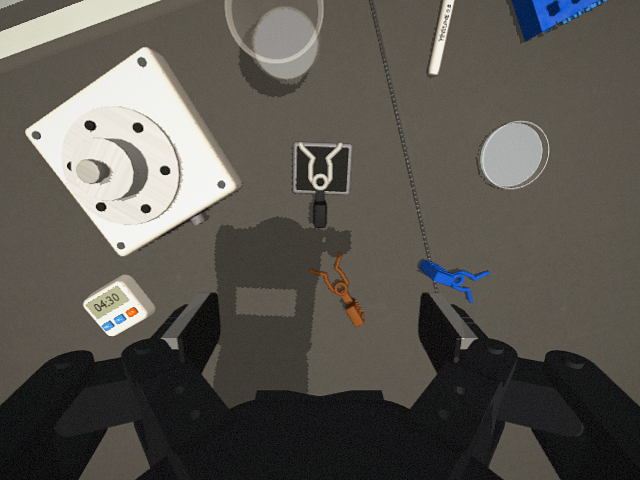

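Wrist view: the grip is at (320,208) with the coil and mouth straight ahead (tips at 303/340,146), so the jaws are already aligned. The surroundings are free. The grip top measures 0.0517, as expected. Descending, with the pads 3 mm back to clear the rest.

Emit:
{"name": "send_rows", "arguments": {"deltas": [[[0,0,0,0.0004,0,0.04,0],[0,0,0,0.0004,0,0.09,0],[0,0,0,0.0004,0,0.14,0],[0,0,0,0.0004,0,0.17,0],[0,0,0,0.0004,0,0.19,0],[0,0,0,0.0004,0,0.205,0],[0,0,0,0.0004,0,0.2117,0],[0,0,0,0.0004,0,0.2117,0]]], "grip_force": 60}}

```text
time: 2.28
tcp_pos: [0.4396, -0.1202, 0.0197]
orientation: [180.0, -0.0, -107.0]
wrist_force: [-0.4, -0.0, 1.0]
finger_gap: 0.502
```

Emit:
{"name": "send_rows", "arguments": {"deltas": [[[0,0,0,0,0,0,-1],[0,0,0,0,0,0,-1],[0,0,0,0,0,0,-1],[0,0,0,0,0,0,-1],[0,0,0,0,0,0,-1],[0,0,0,0,0,0,-1]]]}}

```text
time: 3.02
tcp_pos: [0.44, -0.12, 0.0202]
orientation: [-179.9, -0.0, -107.0]
wrist_force: [-3.0, 0.5, 7.0]
finger_gap: 0.135
```

Emit:
{"name": "send_rows", "arguments": {"deltas": [[[0,0,0,0,0,-0.01,-1],[0,0,0,0,0,-0.03,-1],[0,0,0,0,0,-0.06,-1],[0,0,0,0,0,-0.09,-1],[0,0,0,0,0,-0.11,-1],[0,0,0,0,0,-0.12,-1],[0,0,0,0,0,-0.12,-1],[0,0,0,0,0,-0.12,-1]]]}}

```text
time: 4.03
tcp_pos: [0.4393, -0.1198, 0.1388]
orientation: [179.9, 0.0, -107.0]
wrist_force: [-0.4, 0.1, -0.1]
finger_gap: 0.133
```

Run:
```python
from h import *
o=status.get_obs(); print(o['time'],o['tcp_pos'],o['orientation'],o['wrist_force'],o['ft_torque'],o['finger_gap'])
c=calibration("wrist"); p,d=grab_frame("wrist")
tcp=o['tcp_pos']; a=np.radians(o['orientation'][2]+90); X=np.array([np.cos(a),np.sin(a)]); Y=np.array([-X[1],X[0]])
u,v,P=cloud(c,d); L=np.c_[(P[:,:2]-tcp[:2])@X,(P[:,:2]-tcp[:2])@Y,P[:,2]-tcp[2]]
m=(L[:,0]>.02)&(L[:,0]<.09)&(abs(L[:,1])<.04)&(L[:,2]>-.01)&(L[:,2]<.03)
print(m.sum())
for x in np.arange(.02,.085,.004):
    q=L[m&(abs(L[:,0]-x)<.002)]
    if len(q): 
        a_=q[q[:,1]>0]; b=q[q[:,1]<=0]
        f=lambda s:(s[:,1].min().round(4),s[:,1].max().round(4),len(s)) if len(s) else None
        print(x.round(3),f(a_),f(b),'z',np.median(q[:,2]).round(4),q[:,2].max().round(4))
s=(u[m].min(),u[m].max(),v[m].min(),v[m].max()); print(s)
# stub head / boss from wrist
for z0,z1 in [(.092,.104),(.074,.085)]:
    q=P[(np.hypot(P[:,0]-.538,P[:,1]-.048)<.04)&(P[:,2]>z0)&(P[:,2]<z1)]
    if len(q)>10: print(z0,len(q),q.mean(0).round(4),cv2.minEnclosingCircle(q[:,:2].astype(np.float32)))
cv2.imwrite("pics/w2.png",p[:,:,::-1])
```

```text
4.025 [ 0.43926396 -0.11978328  0.13881948] [ 1.79922031e+02  2.98820485e-03 -1.06969783e+02] [-0.43739907  0.12345356 -0.11650139] [0.03506437 0.01093111 0.00805005] 0.13339646197283783
4255
0.02 (np.float64(0.0001), np.float64(0.0046), 59) (np.float64(-0.004), np.float64(-0.0003), 45) z 0.0145 0.016
0.024 (np.float64(0.0001), np.float64(0.0046), 105) (np.float64(-0.004), np.float64(-0.0003), 91) z 0.0145 0.016
0.028 (np.float64(0.0001), np.float64(0.0074), 144) (np.float64(-0.0062), np.float64(-0.0003), 108) z 0.0156 0.0174
0.032 (np.float64(0.0001), np.float64(0.0103), 189) (np.float64(-0.0096), np.float64(-0.0003), 178) z 0.015 0.0177
0.036 (np.float64(0.0025), np.float64(0.0127), 191) (np.float64(-0.0115), np.float64(-0.0003), 197) z 0.0148 0.0175
0.04 (np.float64(0.0001), np.float64(0.0127), 305) (np.float64(-0.0115), np.float64(-0.0002), 268) z 0.0143 0.0177
0.044 (np.float64(0.0002), np.float64(0.0125), 138) (np.float64(-0.0114), np.float64(-0.0002), 131) z 0.0131 0.0163
0.048 (np.float64(0.008), np.float64(0.0128), 124) (np.float64(-0.0113), np.float64(-0.0069), 121) z 0.013
[... 255 characters left out ...]
(0.006), np.float64(0.0167), 198) (np.float64(-0.0152), np.float64(-0.0049), 197) z 0.0129 0.0148
0.064 (np.float64(0.0102), np.float64(0.0203), 198) (np.float64(-0.0189), np.float64(-0.0087), 195) z 0.0131 0.0153
0.068 (np.float64(0.0142), np.float64(0.022), 171) (np.float64(-0.021), np.float64(-0.0127), 175) z 0.013 0.0152
0.072 (np.float64(0.0175), np.float64(0.0223), 72) (np.float64(-0.021), np.float64(-0.0161), 79) z 0.0127 0.0145
(np.int64(260), np.int64(375), np.int64(137), np.int64(271))
0.092 22 [0.5365 0.0388 0.0926] ((0.5368665456771851, 0.03870469331741333), 0.0035554366186261177)
0.074 3928 [0.5365 0.0351 0.0804] ((0.5405790209770203, 0.046014342457056046), 0.027268877252936363)
```

View pics/w2.png

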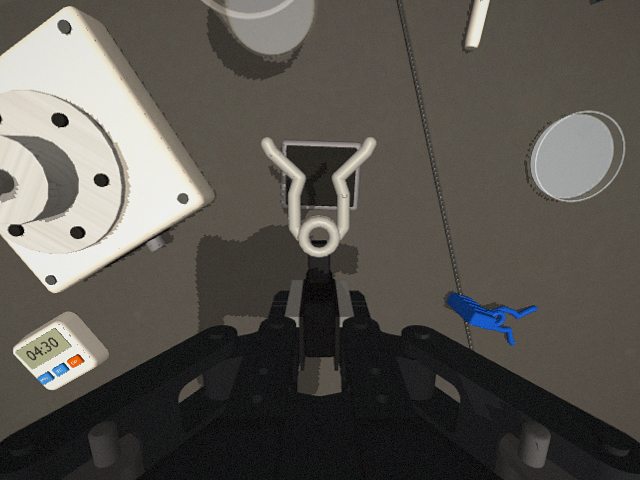

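The wrist view shows the clip held straight: coil at (320,236), tips at (267,143) and (371,143). In the tool frame the seat is about 51 mm ahead and 0.5 mm left, with the underside about 9 mm above the TCP. Moving in front of the stub, still high, for a close look.

Emit:
{"name": "send_rows", "arguments": {"deltas": [[[0,0,0,-0.015,0.004,0,-1],[0,0,0,-0.045,0.012,0,-1],[0,0,0,-0.085,0.023,0,-1],[0,0,0,-0.125,0.034,0,-1],[0,0,0,-0.16,0.044,0,-1],[0,0,0,-0.18,0.05,0,-1],[0,0,0,-0.189,0.052,0,-1],[0,0,0,-0.189,0.052,0,-1],[0,0,0,-0.189,0.052,0,-1]]]}}

```text
time: 5.2
tcp_pos: [0.445, 0.0755, 0.1395]
orientation: [180.0, -0.0, -107.0]
wrist_force: [-0.4, 0.2, -0.6]
finger_gap: 0.132
```

```bash
cat > look.py <<'E'
import sys
from h import *
o=status.get_obs(); print(o['time'],o['tcp_pos'].round(4),o['orientation'].round(2),o['wrist_force'].round(2),o['finger_gap'].round(3))
c=calibration("wrist"); p,d=grab_frame("wrist")
tcp=o['tcp_pos']; a=np.radians(o['orientation'][2]+90); X=np.array([np.cos(a),np.sin(a)]); Y=np.array([-X[1],X[0]])
u,v,P=cloud(c,d); L=np.c_[(P[:,:2]-tcp[:2])@X,(P[:,:2]-tcp[:2])@Y,P[:,2]]
S=(np.array([.541,.0465])-tcp[:2])@np.c_[X,Y]
for n,z0,z1,r in [("head",.095,.104,.02),("boss",.077,.084,.035)]:
    q=L[(np.hypot(L[:,0]-S[0],L[:,1]-S[1])<r)&(L[:,2]>z0)&(L[:,2]<z1)]
    if len(q)>10: print(n,len(q),q.mean(0).round(4),cv2.minEnclosingCircle(q[:,:2].astype(np.float32)),'pct z',np.percentile(q[:,2],[5,50,95]).round(4))
zt=L[:,2]-tcp[2]
for x in (.048,.052,.056,.058,.06,.064,.068,.072):
    q=L[(abs(L[:,0]-x)<.001)&(abs(L[:,1])<.03)&(zt>.009)&(zt<.02)]
    y=q[:,1]
    if (y>0.002).any() and (y<-.002).any(): print(x,y.max().round(4),y[y>.002].min().round(4),y[y<-.002].max().round(4),y.min().round(4),'ztop',np.percentile(q[:,2]-tcp[2],95).round(4))
cv2.imwrite(f"pics/{sys.argv[1]}.png",p[:,:,::-1])
E
python3 look.py w3
```

```text
Traceback (most recent call last):
  File "look.py", line 3, in <module>
    o=status.get_obs(); print(o['time'],o['tcp_pos'].round(4),o['orientation'].round(2),o['wrist_force'].round(2),o['finger_gap'].round(3))
                                                                                                                  ^^^^^^^^^^^^^^^^^^^^^
AttributeError: 'float' object has no attribute 'round'
```

```bash
sed -i "s/o\['finger_gap'\].round(3)/o['finger_gap']/" look.py && python3 look.py w3
```

```text
5.2 [0.445  0.0755 0.1395] [ 1.7999e+02 -1.0000e-02 -1.0701e+02] [-0.39  0.17 -0.56] 0.1319479305381283
head 1296 [0.1002 0.0012 0.0997] ((0.10041224956512451, 0.001186554436571896), 0.010079249739646912) pct z [0.0981 0.0998 0.101 ]
boss 6468 [0.1007 0.0013 0.0809] ((0.10057244449853897, 0.0012007131008431315), 0.027123143896460533) pct z [0.0797 0.0809 0.082 ]
0.048 0.0124 0.0081 -0.0069 -0.0113 ztop 0.0144
0.052 0.0123 0.0069 -0.0061 -0.0113 ztop 0.014
0.056 0.0115 0.0056 -0.0045 -0.0099 ztop 0.0143
0.058 0.0133 0.0056 -0.0045 -0.0123 ztop 0.014
0.06 0.0156 0.0068 -0.0056 -0.014 ztop 0.0143
0.064 0.0195 0.0113 -0.0094 -0.0186 ztop 0.0144
0.068 0.0222 0.0154 -0.0138 -0.0207 ztop 0.0145
0.072 0.0221 0.018 -0.0168 -0.0211 ztop 0.0136
```

View pics/w3.png

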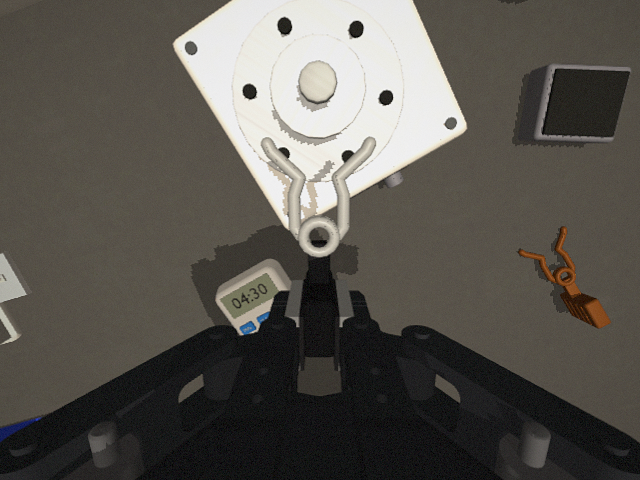

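The wrist view from above the shaker shows stub head at (318,81) and boss around it, with clip centred just behind at tips (268,143)/(371,143). In the tool frame the stub is at (100.5, 1.2) mm and the clip line at y=0.6, so I shift 0.6 mm left. Descending to put the clip about 1.5 mm above the boss.

Emit:
{"name": "send_rows", "arguments": {"deltas": [[[0,0,0,-0.0006,0,0.01,-1],[0,0,0,-0.0006,0,0.03,-1],[0,0,0,-0.0006,0,0.05,-1],[0,0,0,-0.0006,0,0.06,-1],[0,0,0,-0.0006,0,0.0664,-1],[0,0,0,-0.0006,0,0.0664,-1],[0,0,0,-0.0006,0,0.0664,-1]]]}}

```text
time: 6.12
tcp_pos: [0.4456, 0.0766, 0.0737]
orientation: [-180.0, 0.0, -107.0]
wrist_force: [0.8, 0.5, 0.3]
finger_gap: 0.129
```

```bash
python3 look.py w4
```

```text
6.125 [0.4456 0.0766 0.0737] [-1.7995e+02  2.0000e-02 -1.0697e+02] [0.84 0.49 0.26] 0.1293292176641983
head 3385 [ 0.0997 -0.0001  0.0997] ((0.1001145988702774, -0.0002472331980243325), 0.01020786166191101) pct z [0.0981 0.0998 0.1009]
boss 12784 [ 0.0971 -0.0001  0.0809] ((0.10009727627038956, -6.082095205783844e-05), 0.02708832547068596) pct z [0.0798 0.0809 0.082 ]
0.048 0.0124 0.008 -0.007 -0.0113 ztop 0.0145
0.052 0.0124 0.0072 -0.0061 -0.0111 ztop 0.0143
0.056 0.0112 0.0056 -0.0045 -0.01 ztop 0.0142
0.058 0.0131 0.0056 -0.0045 -0.0122 ztop 0.0145
0.06 0.0155 0.0067 -0.0057 -0.014 ztop 0.0143
0.064 0.0195 0.0112 -0.0098 -0.0187 ztop 0.0142
0.068 0.0219 0.0152 -0.0139 -0.0207 ztop 0.0144
0.072 0.0219 0.0179 -0.0167 -0.0209 ztop 0.0142
```

Emit:
{"name": "send_rows", "arguments": {"deltas": [[[0,0,0,0,0,0,-1],[0,0,0,0,0,0,-1]]]}}

```text
time: 6.42
tcp_pos: [0.4453, 0.0766, 0.0734]
orientation: [-180.0, 0.0, -107.0]
wrist_force: [-0.1, -0.6, -0.1]
finger_gap: 0.134
```

```bash
python3 look.py w5 | head -5; python3 look.py w5|sed -n '1,3p;6,7p'
```

```text
6.425 [0.4453 0.0766 0.0734] [-1.7998e+02  1.0000e-02 -1.0697e+02] [-0.15 -0.56 -0.11] 0.13357959360851773
head 3409 [ 0.0999 -0.      0.0997] ((0.10029782354831696, -0.0003163641376886517), 0.010242132470011711) pct z [0.0981 0.0997 0.101 ]
boss 12745 [0.0971 0.     0.0809] ((0.09488990902900696, 1.3481404494086746e-05), 0.03065241314470768) pct z [0.0798 0.0809 0.082 ]
0.048 0.0125 0.008 -0.0069 -0.0113 ztop 0.0143
0.052 0.0124 0.0072 -0.0061 -0.0112 ztop 0.0147
6.475 [0.4453 0.0766 0.0733] [-1.7998e+02  1.0000e-02 -1.0697e+02] [ 0.99 -0.28 -1.68] 0.13324000259036473
head 3409 [ 0.0999 -0.      0.0997] ((0.1002989187836647, 9.082270844373852e-05), 0.01011680904775858) pct z [0.0982 0.0998 0.101 ]
boss 12733 [0.0971 0.     0.0809] ((0.09535571932792664, 0.00020859956566710025), 0.030294600874185562) pct z [0.0798 0.0809 0.082 ]
0.056 0.0114 0.0056 -0.0045 -0.0099 ztop 0.0144
0.058 0.0133 0.0056 -0.0045 -0.0122 ztop 0.0143
```

Stub and clip line now differ by about 0.6 mm, so I correct back 0.5 mm and advance 30 mm, stopping before expected contact.

Emit:
{"name": "send_rows", "arguments": {"deltas": [[[0,0,0,0.0005,0,0,-1],[0,0,0,0.0005,-0.006,0,-1],[0,0,0,0.0005,-0.014,0,-1],[0,0,0,0.0005,-0.021,0,-1],[0,0,0,0.0005,-0.026,0,-1],[0,0,0,0.0005,-0.029,0,-1],[0,0,0,0.0005,-0.03,0,-1],[0,0,0,0.0005,-0.03,0,-1],[0,0,0,0.0005,-0.03,0,-1]]]}}

```text
time: 7.65
tcp_pos: [0.4737, 0.0674, 0.0732]
orientation: [180.0, 0.0, -107.0]
wrist_force: [-0.2, -0.2, -0.3]
finger_gap: 0.129
```

```bash
python3 look.py w6
```

```text
7.65 [0.4737 0.0674 0.0732] [ 180.      0.   -106.96] [-0.21 -0.24 -0.27] 0.12949336920642995
head 2707 [0.0708 0.0004 0.0997] ((0.07059213519096375, 0.00047572841867804527), 0.010067461989820004) pct z [0.0984 0.0998 0.1008]
boss 10479 [0.0741 0.0004 0.0809] ((0.06769725680351257, 0.0013954297173768282), 0.03012089617550373) pct z [0.0798 0.0809 0.082 ]
0.048 0.0123 0.0054 -0.0031 -0.0113 ztop 0.0141
0.052 0.0158 0.0029 -0.0059 -0.0114 ztop 0.0141
0.056 0.0198 0.0056 -0.0045 -0.0122 ztop 0.0144
0.058 0.0199 0.0021 -0.0045 -0.0153 ztop 0.0144
0.06 0.0234 0.0025 -0.003 -0.0207 ztop 0.0143
0.064 0.0195 0.0099 -0.0098 -0.0233 ztop 0.0144
0.068 0.0242 0.0129 -0.0138 -0.0206 ztop 0.0142
0.072 0.0236 0.0179 -0.0121 -0.0211 ztop 0.0137
```

View pics/w6.png

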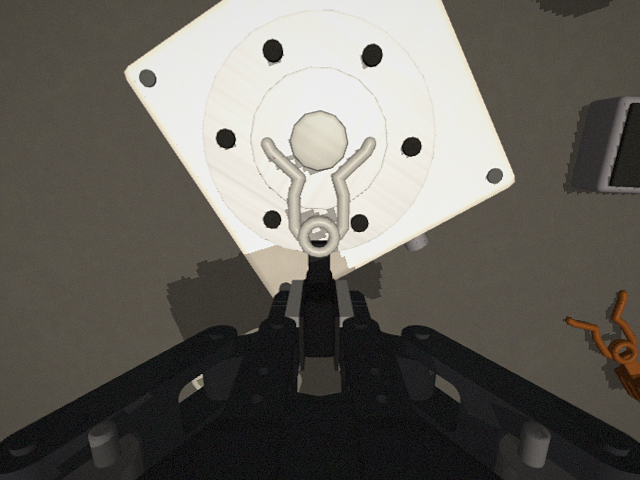

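The view shows the stub head (319,140) centred between the mouth wires at (267,143) and (371,143), with no contact yet. Stub x=70.6, y=0.4 against the clip line 0.6. Now I approach gently until contact.

Emit:
{"name": "send_rows", "arguments": {"deltas": [[[0,0,0,0,-0.001,0,-1],[0,0,0,0,-0.002,0,-1],[0,0,0,0,-0.003,0,-1],[0,0,0,0,-0.004,0,-1],[0,0,0,0,-0.005,0,-1],[0,0,0,0,-0.005,0,-1]]]}}

```text
time: 8.45
tcp_pos: [0.4786, 0.0659, 0.0732]
orientation: [180.0, 0.0, -107.0]
wrist_force: [-0.2, -0.1, -1.0]
finger_gap: 0.13
```

Emit:
{"name": "send_rows", "arguments": {"deltas": [[[0,0,0,0,-0.0005,0,-1],[0,0,0,0,-0.001,0,-1],[0,0,0,0,-0.001,0,-1]]]}}

```text
time: 8.82
tcp_pos: [0.4796, 0.0656, 0.0732]
orientation: [-180.0, 0.0, -107.0]
wrist_force: [-0.4, -0.1, -1.0]
finger_gap: 0.129
```

Emit:
{"name": "send_rows", "arguments": {"deltas": [[[0,0,0,0,-0.0005,0,-1],[0,0,0,0,-0.001,0,-1],[0,0,0,0,-0.001,0,-1]]]}}

```text
time: 9.2
tcp_pos: [0.4805, 0.0653, 0.0732]
orientation: [-180.0, 0.0, -107.0]
wrist_force: [-0.5, 0.8, -1.2]
finger_gap: 0.132
```

Emit:
{"name": "send_rows", "arguments": {"deltas": [[[0,0,0,0,-0.0005,0,-1],[0,0,0,0,-0.0005,0,-1]]]}}

```text
time: 9.45
tcp_pos: [0.481, 0.0652, 0.0732]
orientation: [180.0, -0.0, -107.0]
wrist_force: [-1.0, -0.5, -1.1]
finger_gap: 0.123
```

Emit:
{"name": "send_rows", "arguments": {"deltas": [[[0,0,0,0,-0.0005,0,-1],[0,0,0,0,-0.0005,0,-1]]]}}

```text
time: 9.7
tcp_pos: [0.4814, 0.065, 0.0731]
orientation: [180.0, -0.0, -107.0]
wrist_force: [-1.9, -0.8, -0.6]
finger_gap: 0.133
```

```bash
python3 -c "
from plant import status
o=status.get_obs();print(o['tcp_pos'],o['wrist_force'],o['ft_torque'])"
```

```text
[0.48135447 0.06501547 0.07311817] [-1.86012171 -0.82968883 -0.59163887] [-0.08627845  0.18443623 -0.01079919]
```

Contact felt: about 1.6 N back and 1.3 N to the right, so only the right leg is touching. Shifting right 0.2 mm.

Emit:
{"name": "send_rows", "arguments": {"deltas": [[[0,0,0,0.0002,0,0,-1],[0,0,0,0.0002,0,0,-1]]]}}

```text
time: 9.95
tcp_pos: [0.4813, 0.0649, 0.0732]
orientation: [180.0, 0.0, -107.0]
wrist_force: [-1.6, 0.6, -1.7]
finger_gap: 0.133
```

Emit:
{"name": "send_rows", "arguments": {"deltas": [[[0,0,0,0,-0.0003,0,-1],[0,0,0,0,-0.0003,0,-1]]]}}

```text
time: 10.2
tcp_pos: [0.4815, 0.0648, 0.0731]
orientation: [180.0, -0.0, -107.0]
wrist_force: [-1.6, 1.9, -0.9]
finger_gap: 0.133
```

Emit:
{"name": "send_rows", "arguments": {"deltas": [[[0,0,0,-0.0001,-0.0003,0,-1],[0,0,0,-0.0001,-0.0003,0,-1]]]}}

```text
time: 10.45
tcp_pos: [0.4818, 0.0648, 0.073]
orientation: [180.0, -0.0, -107.0]
wrist_force: [-3.6, 1.9, -0.7]
finger_gap: 0.126
```

Emit:
{"name": "send_rows", "arguments": {"deltas": [[[0,0,0,0,-0.0003,0,-1],[0,0,0,0,-0.0003,0,-1]]]}}

```text
time: 10.7
tcp_pos: [0.4819, 0.0647, 0.073]
orientation: [179.9, -0.0, -107.0]
wrist_force: [-4.9, 2.2, -1.6]
finger_gap: 0.129
```

Push is 5.3 N and the lateral force only 0.7 N, so the clip is nearly centred. Continuing.

Emit:
{"name": "send_rows", "arguments": {"deltas": [[[0,0,0,0,-0.0003,0,-1],[0,0,0,0,-0.0003,0,-1]]]}}

```text
time: 10.95
tcp_pos: [0.482, 0.0647, 0.0729]
orientation: [179.9, -0.0, -107.0]
wrist_force: [-5.6, 1.9, -0.9]
finger_gap: 0.133
```

Emit:
{"name": "send_rows", "arguments": {"deltas": [[[0,0,0,-0.0001,-0.0003,0,-1],[0,0,0,-0.0001,-0.0003,0,-1]]]}}

```text
time: 11.2
tcp_pos: [0.4823, 0.0647, 0.0729]
orientation: [179.9, -0.0, -107.0]
wrist_force: [-6.2, 1.5, -1.2]
finger_gap: 0.129
```

Emit:
{"name": "send_rows", "arguments": {"deltas": [[[0,0,0,0,-0.0003,0,-1],[0,0,0,0,-0.0003,0,-1]]]}}

```text
time: 11.45
tcp_pos: [0.4824, 0.0646, 0.0728]
orientation: [179.9, -0.0, -107.0]
wrist_force: [-5.9, 2.1, -1.4]
finger_gap: 0.129
```

Emit:
{"name": "send_rows", "arguments": {"deltas": [[[0,0,0,0,-0.0003,0,-1],[0,0,0,0,-0.0003,0,-1]]]}}

```text
time: 11.7
tcp_pos: [0.4828, 0.0645, 0.0728]
orientation: [179.9, -0.0, -107.0]
wrist_force: [-5.7, 2.4, -1.0]
finger_gap: 0.131
```

Emit:
{"name": "send_rows", "arguments": {"deltas": [[[0,0,0,0,-0.0004,0,-1],[0,0,0,0,-0.0004,0,-1]]]}}

```text
time: 11.95
tcp_pos: [0.4835, 0.0643, 0.073]
orientation: [179.9, -0.0, -107.0]
wrist_force: [-4.0, 0.6, -1.1]
finger_gap: 0.13
```

Emit:
{"name": "send_rows", "arguments": {"deltas": [[[0,0,0,0,-0.0004,0,-1],[0,0,0,0,-0.0004,0,-1]]]}}

```text
time: 12.2
tcp_pos: [0.4838, 0.0642, 0.0729]
orientation: [179.9, -0.0, -107.0]
wrist_force: [-4.8, 2.0, -2.6]
finger_gap: 0.131
```

Emit:
{"name": "send_rows", "arguments": {"deltas": [[[0,0,0,0,-0.0004,0,-1],[0,0,0,0,-0.0004,0,-1]]]}}

```text
time: 12.45
tcp_pos: [0.4842, 0.0641, 0.0729]
orientation: [179.9, -0.0, -107.0]
wrist_force: [-5.0, 2.0, -2.7]
finger_gap: 0.132
```

Emit:
{"name": "send_rows", "arguments": {"deltas": [[[0,0,0,0,-0.0004,0.0002,-1],[0,0,0,0,-0.0004,0.0002,-1]]]}}

```text
time: 12.7
tcp_pos: [0.485, 0.0639, 0.073]
orientation: [-180.0, -0.0, -107.0]
wrist_force: [-2.4, 0.8, -1.5]
finger_gap: 0.128
```

Emit:
{"name": "send_rows", "arguments": {"deltas": [[[0,0,0,0,-0.0004,0,-1],[0,0,0,0,-0.0004,0,-1]]]}}

```text
time: 12.95
tcp_pos: [0.4856, 0.0638, 0.0731]
orientation: [-180.0, 0.0, -107.0]
wrist_force: [-3.7, 0.5, -0.1]
finger_gap: 0.123
```

Emit:
{"name": "send_rows", "arguments": {"deltas": [[[0,0,0,0,-0.0004,0,-1],[0,0,0,0,-0.0004,0,-1]]]}}

```text
time: 13.2
tcp_pos: [0.4862, 0.0637, 0.0732]
orientation: [-179.9, 0.0, -107.0]
wrist_force: [-1.1, 0.1, 0.5]
finger_gap: 0.129
```

Push drops to about 1 N with the stub at the bulge. Continuing home, in about 0.5 mm steps.

Emit:
{"name": "send_rows", "arguments": {"deltas": [[[0,0,0,0,-0.0005,0,-1],[0,0,0,0,-0.0005,0,-1]]]}}

```text
time: 13.45
tcp_pos: [0.4865, 0.0635, 0.0731]
orientation: [-180.0, 0.0, -107.0]
wrist_force: [-0.6, 0.8, 0.9]
finger_gap: 0.132
```

Emit:
{"name": "send_rows", "arguments": {"deltas": [[[0,0,0,0,-0.0005,0,-1],[0,0,0,0,-0.001,0,-1],[0,0,0,0,-0.001,0,-1]]]}}

```text
time: 13.82
tcp_pos: [0.4875, 0.0632, 0.0731]
orientation: [-180.0, 0.0, -107.0]
wrist_force: [2.2, -1.0, -1.2]
finger_gap: 0.137
```

Emit:
{"name": "send_rows", "arguments": {"deltas": [[[0,0,0,0,-0.0005,0,-1],[0,0,0,0,-0.001,0,-1],[0,0,0,0,-0.001,0,-1]]]}}

```text
time: 14.2
tcp_pos: [0.4884, 0.0629, 0.0731]
orientation: [-180.0, 0.0, -107.0]
wrist_force: [1.9, -0.3, -0.3]
finger_gap: 0.134
```

Emit:
{"name": "send_rows", "arguments": {"deltas": [[[0,0,0,0,-0.0005,0,-1],[0,0,0,0,-0.001,0,-1],[0,0,0,0,-0.0015,0,-1],[0,0,0,0,-0.002,0,-1],[0,0,0,0,-0.002,0,-1]]]}}

```text
time: 14.82
tcp_pos: [0.4903, 0.0624, 0.0731]
orientation: [-180.0, 0.0, -107.0]
wrist_force: [2.6, -1.1, -2.6]
finger_gap: 0.128
```

Emit:
{"name": "send_rows", "arguments": {"deltas": [[[0,0,0,0,-0.0005,0,-1],[0,0,0,0,-0.001,0,-1],[0,0,0,0,-0.001,0,-1]]]}}

```text
time: 15.2
tcp_pos: [0.4912, 0.0621, 0.073]
orientation: [-180.0, 0.0, -107.0]
wrist_force: [1.9, -1.8, -1.4]
finger_gap: 0.135
```

```bash
python3 look.py w7
```

```text
15.2 [0.4912 0.0621 0.073 ] [-1.7997e+02  1.0000e-02 -1.0697e+02] [ 1.89 -1.77 -1.4 ] 0.13458935311262588
head 2407 [0.0528 0.0004 0.0997] ((0.05225670337677002, 0.000374434981495142), 0.01020330935716629) pct z [0.0984 0.0997 0.1008]
boss 8327 [0.0566 0.0004 0.0809] ((0.05243073031306267, 0.0003847638436127454), 0.027171524241566658) pct z [0.0798 0.0809 0.082 ]
0.048 0.0244 0.0107 -0.0096 -0.0176 ztop 0.0139
0.052 0.0242 0.011 -0.0102 -0.0235 ztop 0.0139
0.056 0.0227 0.0098 -0.0087 -0.0204 ztop 0.0137
0.058 0.025 0.0074 -0.0071 -0.0232 ztop 0.0143
0.06 0.0242 0.006 -0.0042 -0.0192 ztop 0.0143
0.064 0.0205 0.0025 -0.0049 -0.0225 ztop 0.0142
0.068 0.0225 0.0021 -0.0049 -0.0219 ztop 0.0143
0.072 0.0223 0.0028 -0.0021 -0.0212 ztop 0.0134
```

View pics/w7.png

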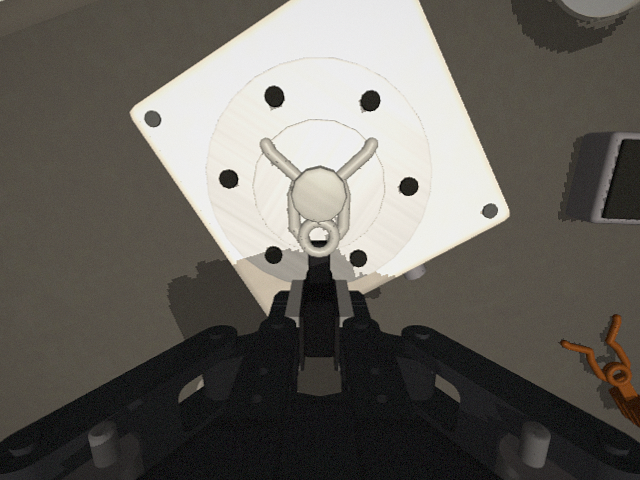

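The stub head (319,194) now sits in the clip near the coil (319,238), with the legs passing under it. The seat has about 1 mm to go and the clip still pulls itself in. Advancing in small steps until neutral.

Emit:
{"name": "send_rows", "arguments": {"deltas": [[[0,0,0,0,-0.0004,0,-1],[0,0,0,0,-0.0007,0,-1],[0,0,0,0,-0.0007,0,-1]]]}}

```text
time: 15.62
tcp_pos: [0.4917, 0.0619, 0.073]
orientation: [-180.0, -0.0, -107.0]
wrist_force: [1.6, -1.3, -0.6]
finger_gap: 0.13
```

Emit:
{"name": "send_rows", "arguments": {"deltas": [[[0,0,0,0,-0.0004,0,-1],[0,0,0,0,-0.0006,0,-1],[0,0,0,0,-0.0006,0,-1]]]}}

```text
time: 16.0
tcp_pos: [0.4923, 0.0617, 0.073]
orientation: [-180.0, -0.0, -107.0]
wrist_force: [1.3, -0.8, -1.2]
finger_gap: 0.132
```

Emit:
{"name": "send_rows", "arguments": {"deltas": [[[0,0,0,0,-0.0003,0,-1],[0,0,0,0,-0.0003,0,-1],[0,0,0,0,-0.0003,0,-1]]]}}

```text
time: 16.38
tcp_pos: [0.4925, 0.0616, 0.073]
orientation: [180.0, -0.0, -107.0]
wrist_force: [0.9, -1.1, -1.6]
finger_gap: 0.131
```

Emit:
{"name": "send_rows", "arguments": {"deltas": [[[0,0,0,0,-0.0003,0,-1],[0,0,0,0,-0.0004,0,-1],[0,0,0,0,-0.0004,0,-1]]]}}

```text
time: 16.75
tcp_pos: [0.4929, 0.0615, 0.073]
orientation: [180.0, -0.0, -107.0]
wrist_force: [0.4, -0.6, -0.1]
finger_gap: 0.13
```

Emit:
{"name": "send_rows", "arguments": {"deltas": [[[0,0,0,0,-0.0003,0,-1],[0,0,0,0,-0.0004,0,-1],[0,0,0,0,-0.0004,0,-1]]]}}

```text
time: 17.12
tcp_pos: [0.4933, 0.0614, 0.073]
orientation: [180.0, 0.0, -107.0]
wrist_force: [-0.1, 0.4, -0.6]
finger_gap: 0.132
```

The push is now neutral, so the clip is home. Next I lower it onto the boss by feel.

Emit:
{"name": "send_rows", "arguments": {"deltas": [[[0,0,0,0,0,0.0004,-1],[0,0,0,0,0,0.0007,-1],[0,0,0,0,0,0.0007,-1]]]}}

```text
time: 17.5
tcp_pos: [0.4934, 0.0614, 0.0723]
orientation: [-180.0, 0.0, -107.0]
wrist_force: [-0.0, -1.0, -0.1]
finger_gap: 0.131
```

Emit:
{"name": "send_rows", "arguments": {"deltas": [[[0,0,0,0,0,0.0003,-1],[0,0,0,0,0,0.0004,-1],[0,0,0,0,0,0.0004,-1]]]}}

```text
time: 17.88
tcp_pos: [0.4933, 0.0614, 0.0722]
orientation: [-180.0, 0.0, -107.0]
wrist_force: [-3.2, -0.7, 5.5]
finger_gap: 0.129
```

Emit:
{"name": "send_rows", "arguments": {"deltas": [[[0,0,0,0,0,0.0003,-1],[0,0,0,0,0,0.0003,-1],[0,0,0,0,0,0.0003,-1]]]}}

```text
time: 18.25
tcp_pos: [0.4934, 0.0615, 0.0721]
orientation: [-180.0, 0.0, -107.0]
wrist_force: [-5.4, -0.4, 9.5]
finger_gap: 0.134
```

Boss felt, so I back off the preload and release.

Emit:
{"name": "send_rows", "arguments": {"deltas": [[[0,0,0,0,0,-0.0003,-1],[0,0,0,0,0,-0.0006,-1],[0,0,0,0,0,-0.0006,-1]]]}}

```text
time: 18.62
tcp_pos: [0.4933, 0.0614, 0.0723]
orientation: [-180.0, 0.0, -107.0]
wrist_force: [-1.6, -0.9, 3.2]
finger_gap: 0.131
```

Emit:
{"name": "send_rows", "arguments": {"deltas": [[[0,0,0,0,0,0,-0.5],[0,0,0,0,0,0,-0.3],[0,0,0,0,0,0,-0.2],[0,0,0,0,0,0,-0.2],[0,0,0,0,0,0,-0.2]]]}}

```text
time: 19.25
tcp_pos: [0.4933, 0.0614, 0.0721]
orientation: [180.0, -0.0, -107.0]
wrist_force: [0.4, 0.8, -0.5]
finger_gap: 0.401
```

```bash
python3 look.py w8
```

```text
19.25 [0.4933 0.0614 0.0721] [ 180.     -0.   -106.97] [ 0.37  0.77 -0.48] 0.4012014129348503
head 2415 [0.0507 0.0005 0.0997] ((0.05005059391260147, 0.0006359238177537918), 0.010110990144312382) pct z [0.0984 0.0997 0.1008]
boss 8580 [0.0538 0.0005 0.0809] ((0.0521853007376194, 0.0006265534902922809), 0.028971830382943153) pct z [0.0798 0.0809 0.082 ]
0.048 0.0263 0.0114 -0.0104 -0.0256 ztop 0.0135
0.052 0.0266 0.0102 -0.0095 -0.0255 ztop 0.0137
0.056 0.0256 0.0074 -0.0064 -0.0253 ztop 0.0142
0.058 0.025 0.0045 -0.003 -0.0243 ztop 0.0143
0.06 0.0246 0.0021 -0.002 -0.0238 ztop 0.0144
0.064 0.0229 0.0021 -0.0022 -0.0221 ztop 0.0145
0.068 0.0221 0.0021 -0.0021 -0.0206 ztop 0.0142
0.072 0.022 0.0021 -0.0021 -0.0209 ztop 0.0138
```

View pics/w8.png

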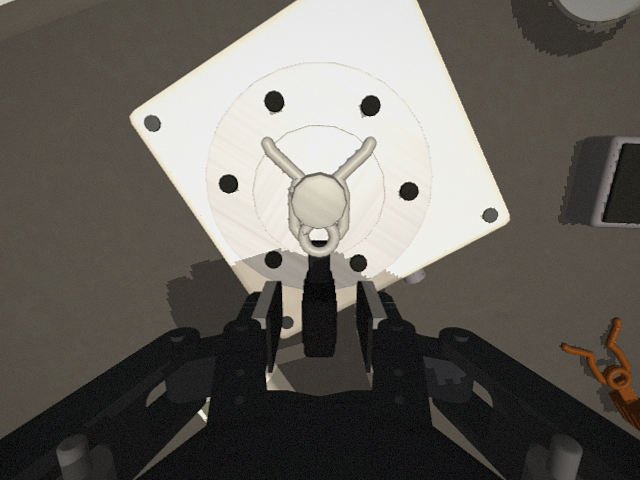

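Released: the stub head (319,200) sits at the coil, both legs are symmetric, and the fingers are clear of the grip on both sides. Retreating straight up.

Emit:
{"name": "send_rows", "arguments": {"deltas": [[[0,0,0,0,0,-0.005,-0.2],[0,0,0,0,0,-0.015,-0.2],[0,0,0,0,0,-0.03,-0.2],[0,0,0,0,0,-0.055,-0.2],[0,0,0,0,0,-0.08,-0.2],[0,0,0,0,0,-0.1,-0.2],[0,0,0,0,0,-0.1,-0.2],[0,0,0,0,0,-0.1,-0.2]]]}}

```text
time: 20.3
tcp_pos: [0.493, 0.0614, 0.1718]
orientation: [180.0, -0.0, -107.0]
wrist_force: [-0.0, -0.9, -0.4]
finger_gap: 0.404
```

Run:
```python
from h import *
o=status.get_obs(); c=calibration("wrist"); p,d=grab_frame("wrist"); cv2.imwrite("pics/w9.png",p[:,:,::-1])
print(o['time'],o['tcp_pos'],o['wrist_force'])
a=np.radians(o['orientation'][2]+90); X=np.array([np.cos(a),np.sin(a)]); Y=np.array([-X[1],X[0]])
u,v,P=cloud(c,d); q=P[(np.hypot(P[:,0]-.541,P[:,1]-.0465)<.02)&(P[:,2]>.095)&(P[:,2]<.105)]
s=np.array(cv2.minEnclosingCircle(q[:,:2].astype(np.float32))[0]); print('stub',s)
L=np.c_[(P[:,:2]-s)@np.c_[X,Y],P[:,2]]
g=L[(abs(L[:,0]+.048)<.03)&(abs(L[:,1])<.015)&(L[:,2]>.095)&(L[:,2]<.115)]
print('grip top',len(g),g.mean(0).round(4),cv2.minAreaRect(g[:,:2].astype(np.float32)),np.polyfit(g[:,0],g[:,2],1))
w=L[(L[:,0]>.011)&(L[:,0]<.03)&(abs(L[:,1])<.03)&(L[:,2]>.0835)&(L[:,2]<.092)]
print('tips',len(w),w[:,0].max(),w[:,1].min(),w[:,1].max(),np.percentile(w[:,2],95))
```

```text
20.3 [0.49304217 0.06138844 0.17180061] [-0.03377662 -0.89679421 -0.40315237]
stub [0.54145008 0.04723305]
grip top 715 [-4.610e-02 -1.000e-04  1.038e-01] ((-0.04728849232196808, -0.00016447389498353004), (0.02421482838690281, 0.013010196387767792), 0.07950443029403687) [-0.08045977  0.10006402]
tips 321 0.022259873402372655 -0.02164978382953915 0.021526995838719837 0.08668462167210814
```

View pics/w9.png

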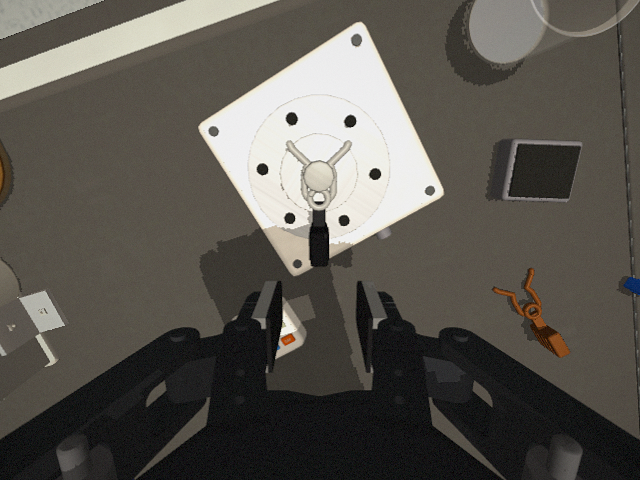

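The final view shows the clip flat on the boss with its tips symmetric at 22 mm ahead. The grip is 47.3 mm behind the stub (nominal 48), so the clip is home to within about 1 mm. Timer, beaker and look-alikes are where they were.

```bash
python3 -c "
from plant import workorder; print(workorder.hand_in())"
```

```text
the job is handed in; nothing more can be done
None
```

I fitted the clip on the shaker's stub, let go of it and handed the job in at about 20 s. The hand-in reports no verdict, so the result rests on my own checks.

- **Fitting:** I gripped the clip by its black grip and centred it on the stub by camera, then by the sideways force (±0.1–0.2 mm). The push I read peaked at about 6.4 N, and the clip then pulled itself home until the push was neutral.
- **Loads:** Lowering onto the boss, I overshot slightly to about 9.5 N of downward load. I backed that off to about 3 N before letting go. The wrist sensor cannot see the squeeze of the legs, so I had no direct reading of the 25 N total.
- **Final position:** The stub's axis measured about 0.3–0.7 mm from the seat, against a 2.5 mm tolerance. The leg tips were symmetric at ±21.6 mm, the same spread as before fitting, so the legs look closed. The wire's top was about 5–6 mm above the boss, so the clip is lying on it.
- **Tilt:** The slope fitted to the grip's top came out at 0.08 rad. I think that is mostly edge effects in the depth image, and the limit is 0.15.
- **Bench:** The arm is clear of the clip, and the timer, beaker and look-alikes in view looked undisturbed. I didn't measure their positions. The marker and petri lid were out of the final view, but the arm didn't go near them low down.

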